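# Hinge check on a tester's kit box, then packing its meter

### The job

The friction hinge of the beige kit box has just been tightened: squeeze the two red latch tabs together, swing the lid up to about 70 degrees and let go for a moment to see that it holds; leave it standing like that, as the probes are still to be packed. Then lift the hardness meter off its sloping stand by its free upper part, lay it flat on the open bench, screen up, and let go, take it again across its middle, and set it down, screen up, in the long empty bay of the tray in the box, whose cut-outs make room for the fingers. Do not shift the other things on the bench.

Things in the scene. Friction and masses are not known exactly. Their poses are not given: they have to be found in the camera images.
- kit_lid (a joint): Lid angle, rad: 0 shut and latched, grows as the lid swings up about the hinge at the box's +x edge; stop at 1.75. Dry-friction hinge (0.19 N m), no spring: let go above about 50 degrees the lid stays, below about 40 it sinks shut. Lifting at the tabs takes about 3 N. Lid 258 mm wide, 186 mm from hinge to front face, 34 mm thick.
- kit: Beige moulded kit box, fixed; 192 mm deep (x), 258 wide (y), 63 tall shut. Origin: centre of the underside; x points from the latch to the hinge, y left, z up. Base walls 28 mm high, lid from 29 to 63 mm. A grey tray lies in it, on the rim: pocket floors 28.5 mm, ribs 41 mm above the bench.
- kit_hinge (a point): Middle of the lid's hinge axis (which lies along the box's y): in the box's frame x = +92.5 mm, y = 0, z = 28.6 mm. Axes those of the box.
- kit_latch (a point): Grip point of the pinch latch, midway between the two red tabs; moves with the lid (shut: box x = -117, z = 49 mm). Each tab reaches from 15 mm nearer the lid to 15 mm further, 10 mm up and down; outer faces 50 mm apart along y, 38 when squeezed home; below 42 the hooks leave the box's steel ledges and the lid can rise. It turns freely between the fingers. The lid's front face is 23 mm behind.
- tab_left (a joint): Inward travel of the left (+y) red tab, m: 0 sprung out, 0.006 home; spring 2.7 to 5.4 N. Over 0.004 on both tabs frees the lid.
- tab_right (a joint): Inward travel of the right (-y) red tab, m; as the left one.
- kit_bay (a point): Centre of the floor of the tray's long empty bay (box x = -1, y = -50, z = 28.5 mm), box axes. 156 mm long (x), 78 wide, ribs 12.5 mm high. Finger cut-outs in both ribs, level with the floor, from 43 mm before to 21 mm behind the centre, 25 mm sideways. The lid at 70 degrees overhangs: its edge is 30 mm behind this point, 175 mm above it; a hand leaning to the latch side stays clear.
- meter_center (a point): Centre of the hand-held hardness meter's body, half-way up: 142 mm long (x), 68 wide (y), 28 thick (z), with a 6 mm nose more at the screen end; 0.31 kg. Site x points to the screen end, z out of the screen. At the start it lies in the stand, x pointing up the slope.
- stand: Aluminium bench stand, fixed, 130 mm deep, 82 wide. Origin: under its centre, x to its back, z up. Its rest slopes up towards x at 40 degrees (0.70 rad). A lip holds the meter's lower end, side cheeks cover its sides from there to 7 mm past its centre; above that the sides are free, with a 36 mm wide spine behind.
- caliper: digital caliper with steel beam, 247 mm long, lying flat: a bystander. Origin under its centre.
- bottle: white sample bottle with red cap, 47 mm across, 84 mm tall, standing: a bystander. Origin under its centre.
- tape: roll of clear tape, 67 mm across, 18 mm high, lying flat: a bystander. Origin under its centre.
- block: loose ground steel test block, 45x60x15 mm: a bystander. Origin under its centre.
- marker: black felt marker, 132 mm long, 18 mm thick, lying: a bystander. Origin under its centre.
- ruler: steel gauge in a clear blister pack, 62x190x12 mm, lying flat: a bystander. Origin under its centre.
- cup_a: small white sample cup, 32 mm across, 22 mm tall: a bystander. Origin under its centre.
- cup_b: small white sample cup, 27 mm across, 24 mm tall: a bystander. Origin under its centre.

How it is judged (in metres and radians):
On the way, in this order (a step that is already met when the one before it is completed fails the run):
1. the lid stands by itself between 55 and 80 degrees, nothing of the gripper touching the box, for one second, the meter still in its stand (value of joint kit_lid between 0.96 and 1.4 rad and velocity of joint kit_lid between -0.03 and 0.03 rad/s and contact force between the fingers and kit below 0.1 N and distance of meter_center from where it was at the start of the episode below 0.03 m), for 1 s.
2. the meter lies flat on the open bench, screen up, let go (height (world z) of meter_center below 0.02 m and angle between meter_center's own z axis and vertical below 0.1 rad and contact force between the fingers and anything else below 0.1 N and horizontal distance between meter_center and kit_bay above 0.1 m), for 0.2 s.
At the end, for the whole second after the job is handed in: The meter lies flat, screen up, on the floor of the tray's long bay, its length along the bay (either way round; within 14 mm lengthwise and 10 mm sideways of the bay's centre), and the lid still stands by itself between 55 and 80 degrees (value of joint kit_lid between 0.96 and 1.4 rad and velocity of joint kit_lid between -0.03 and 0.03 rad/s and x of meter_center in the frame of kit_bay between -0.014 and 0.014 m and y of meter_center in the frame of kit_bay between -0.01 and 0.01 m and z of meter_center in the frame of kit_bay between 0.009 and 0.018 m and angle between meter_center's own z axis and vertical below 0.08 rad and angle between the x axis of meter_center and the x axis of kit, either way round below 0.15 rad); the robot touches nothing.
It fails at once if a bystander (caliper, bottle, tape roll, loose test block, marker, gauge pack, sample cup) is shifted by more than 30 mm (distance of any of caliper, bottle, tape, block, marker, ruler, cup_a, cup_b from where it was at the start of the episode above 0.03 m).
It also fails if it takes over 70 s, if anything falls off the work surface, if the arm or the gripper's body presses on something with over 40 N, if the wrist force passes 120 N, or if a joint passes its speed limit or range.

### The arm

A 6-joint arm with a two-finger parallel gripper is mounted at the origin on a cart in front of the work surface, level with it; the furniture and walls round the work are solid. World frame = base frame: x ahead of the robot, y to its left, z up, the work surface at z = 0. Lengths are in mm, angles in rad, forces in N, time in s.
With the tool pointing down it reaches from about 300 to 875 mm from the base axis. Payload 4.2 kg.
Tool frame: the origin (TCP) lies at the very end of the fingers, on their centre line; the grasp point (between the pads) lies robot.pinch_z behind it (robot.pinch_z is the distance from the TCP to the grasp point, in mm); z points along the fingers, y is the direction in which the jaws open and shut (so a half turn about z gives the same grasp; the last joint's range is limited). The gripper opens to 85 mm and grips with 20 to 120 N. Pads are 22 mm wide; open, the fingers measure 114 mm over their backs; the gripper's body (76 mm by 85 mm) begins 54 mm behind the grasp point. The pads swing forward as they close: fully open they stand 13 mm farther back than shut.
Start: joints at [-1.279, 0.32, 1.565, -0, 1.257, -0.02], TCP at [176.397, -547.289, 231.338] pointing down, gripper open.
Joint ranges: [-3.11, 3.11], [-0.84, 2.01], [0.21, 2.61], [-1.34, 4.49], [0.05, 2.63], [-2.56, 2.56]. Speed limits (rad/s): [2.57, 2.57, 3.14, 3.14, 3.14, 3.14].

### API

Orientations are given as a rotation vector (axis times angle).
In Python, from bench import robot, viewer, job gives the robot as it stands.
- The arm moves only by the tool apply_moves, never from a script. Its argument "commands" is a list of rows, each a list of 3 entries, a list of its own where there are three numbers: the closure in counts, from 0 (fully open) to 255 (shut), then the shift along the world's x, y, z in m, then the turn about the world's z in rad. A call has 1 to 10 rows; each row is the pose to reach, as a shift and turn from the pose commanded when the call began; what a row does not reach only later rows make up. A row lasts 1/8 s, in which the tool goes at most 62.5 mm and 10.7 degrees, less where a joint would pass 70% of its speed; a pose out of reach is approached as far as the arm can. A call with a gripper value outside its range is refused whole. The fingers move at their own pace and stop on an object; "grip_force" is the grip in N (left out, the last holds). Time passes only in rows, so rows that repeat a pose let the fingers close. It gives the time, the measured TCP pose, the force and the opening at its end, in the units of the state.
- robot.get_obs(): the state, without advancing time (a new reading comes with each control period).
- viewer.read_camera(name): name is "scene" or "top"; returns the picture (420x560x3 uint8, red, green, blue); there is no depth.
- viewer.camera_params(name): a dict with "fx", "fy", "cx", "cy" (pixels), "distortion" ([k1, k2, p1, p2, k3] as OpenCV has them; the pictures are not rectified), "rvec" (rotation vector, rad) and "tvec" (3), from world to camera coordinates, as OpenCV has them. Camera axes: x right, y down, z forward; pixel columns grow to the right and rows downward; lengths in mm; the calibration is good to about 2 mm. A picture is of the moment at which its call begins. camera_params takes no time and is no camera call.
- job.hand_in(): hands the job in, once; it reports no verdict.
The state is a dict: "time_s": time; "joints": joint angles; "joint_velocities": joint speeds; "tau": joint torques, N m; "tcp_pos": TCP position; "tcp_rot": TCP orientation; "wrist_force": force on the tool from outside, world axes, zero at the start; "ft_torque": the same for the moment, N m; "grip_width": opening from 0.0 (shut) to 1.0 (fully open).
Only numpy, scipy, OpenCV 4.12 (cv2) and the standard library are available. Lean on these libraries where they do the work, as an engineer would, in place of code of your own. Each camera call takes 0.05 s, during which the arm holds its last target. There are 200 camera calls.

## Working session

There is one attempt and no reset: what is moved stays moved. The work goes in short steps, Python scripts to look and compute and a tool call to move; the robot and the scene stay as the last step left them, time stands still between calls to the robot, and variables do not carry over. Pictures are saved under pics/ and viewed, on a budget of 10 in all, crops included, one or two more only if the job needs it, and the job is handed in when it is done.

Besides the shell and the picture viewer there is one more tool, called after "Call:" by a JSON object that holds its "method" and its "body". apply_moves: Moves the arm, as the interface text tells. Its arguments: {"type":"object","properties":{"commands":{"type":"array","items":{"type":"array"}},"grip_force":{"type":"number"}},"required":["commands"]}

```bash
ls; mkdir -p pics; python3 - <<'E'
from bench import robot,viewer,job
import cv2
print(robot.pinch_z); print(robot.get_obs())
for n in("scene","top"):
    im=viewer.read_camera(n); cv2.imwrite(f"pics/{n}0.png",im[...,::-1]); print(viewer.camera_params(n))
E
```

```text
pics
18.700000000000003
{'time_s': 0.0, 'joints': array([-1.27900061e+00,  3.20291911e-01,  1.56566774e+00,  2.65579057e-05,
        1.25736909e+00, -1.99930225e-02]), 'joint_velocities': array([-0.00079931,  0.00090244, -0.00144713,  0.00013705, -0.00098694,
        0.00043636]), 'tau': array([-2.51751226e-03, -4.15526962e+01, -2.34169167e+01, -2.90559738e-04,
        8.36249557e-03,  2.33783476e-05]), 'tcp_pos': array([ 176.26686758, -546.82955441,  230.4866181 ]), 'tcp_rot': array([-3.10179414e+00, -4.87494912e-01,  3.29979600e-04]), 'wrist_force': array([-0.54779106,  0.83017132, -0.84902433]), 'ft_torque': array([ 0.01941264, -0.0124255 , -0.03663092]), 'grip_width': 1.0026670229657046}
{'fx': 407.50194467509834, 'fy': 407.50194467509834, 'cx': 277.6471176476002, 'cy': 209.30557143867603, 'distortion': array([-0.08526282,  0.        ,  0.        ,  0.        ,  0.        ]), 'rvec': array([ 2.23508896, -0.49664395,  0.24896763]), 'tvec': array([-471.60629265,  260.69541432,  827.36284264])}
{'fx': 452.41580793237864, 'fy': 452.41580793237864, 'cx': 285.53325137084926, 'cy': 206.85704609800047, 'distortion': array([-0.10890208,  0.        ,  0.        ,  0.        ,  0.        ]), 'rvec': array([ 2.17329053, -2.12828459,  0.15758835]), 'tvec': array([  54.58279029,  530.05921326, 1240.10585845])}
```

View pics/scene0.png

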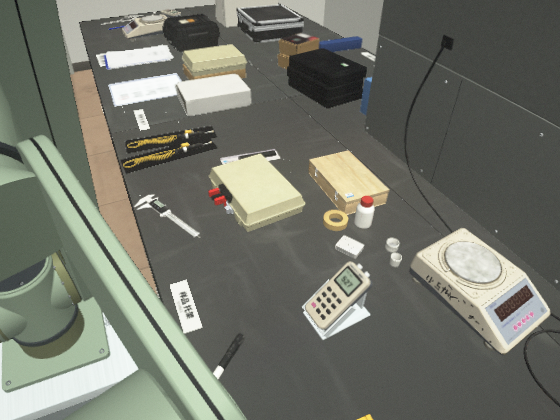

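View pics/top0.png

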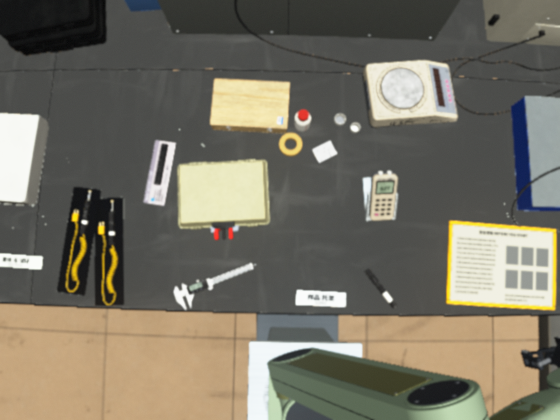

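Top view: kit box at about (224,194) with red tabs at (217,233) and (229,233). The meter is on its stand at about (383,195), screen end toward +x. In the scene view the tabs are at (217,195) and the meter at (338,300). Next I'll make one tiled close-up and a rough colour measurement.

```bash
cat > h.py <<'E'
import numpy as np,cv2
from bench import robot,viewer,job
P={n:viewer.camera_params(n) for n in("scene","top")}
def KD(n):
    p=P[n]; return np.array([[p["fx"],0,p["cx"]],[0,p["fy"],p["cy"]],[0,0,1.]]),np.array(p["distortion"])
def RT(n): return cv2.Rodrigues(P[n]["rvec"])[0],P[n]["tvec"]
def norm(n,uv):
    K,D=KD(n); return cv2.undistortPoints(np.array(uv,float).reshape(-1,1,2),K,D).reshape(-1,2)
def plane(n,uv,z):
    R,t=RT(n); c=-R.T@t; d=np.c_[norm(n,uv),np.ones(len(np.reshape(uv,(-1,2))))]@R
    return c+d*((z-c[2])/d[:,2])[:,None]
def tri(us,ut):
    M=[np.c_[RT(n)[0],RT(n)[1]] for n in("scene","top")]
    X=cv2.triangulatePoints(M[0],M[1],norm("scene",us).T,norm("top",ut).T); return (X[:3]/X[3]).T
def proj(n,X):
    K,D=KD(n); return cv2.projectPoints(np.array(X,float).reshape(-1,3),P[n]["rvec"],P[n]["tvec"],K,D)[0].reshape(-1,2)
E
python3 - <<'E'
from h import *
s=cv2.imread("pics/scene0.png");t=cv2.imread("pics/top0.png")
def crop(im,x,y,w,h): return cv2.resize(im[y:y+h,x:x+w],(400,300),interpolation=cv2.INTER_CUBIC)
cv2.imwrite("pics/crops.png",np.vstack([np.hstack([crop(s,200,150,112,84),crop(s,290,255,100,75+9-9)]),np.hstack([crop(t,170,155,112,84),crop(t,344,165,80,60)])]))
for n,im in(("scene",s),("top",t)):
    h=cv2.cvtColor(im,cv2.COLOR_BGR2HSV); m=((h[...,0]<8)|(h[...,0]>172))&(h[...,1]>150)&(h[...,2]>90)
    k,l,st,c=cv2.connectedComponentsWithStats(m.astype(np.uint8))
    for i in range(1,k):
        if st[i,4]>8: print(n,st[i],c[i].round(1))
    b=((h[...,0]>15)&(h[...,0]<35)&(h[...,1]>35)&(h[...,2]>110)).astype(np.uint8)
    k,l,st,c=cv2.connectedComponentsWithStats(b)
    for i in range(1,k):
        if st[i,4]>500:
            r=cv2.minAreaRect(np.argwhere(l==i)[:,::-1].astype(np.float32)); print(n,"beige",st[i],c[i].round(1),np.round(r[2],1),cv2.boxPoints(r).round(1).tolist())
for n in P: R,tt=RT(n); print(n,(-R.T@tt).round())
E
```

```text
scene [209 188  11   9  59] [213.5 191.5]
scene [214 195  12  10  85] [220.  199.9]
scene [361 196  12  11  95] [366.6 200.6]
scene beige [277  38  43  31 552] [293.3  50. ] 88.5 [[276.5, 39.099998474121094], [319.0, 38.0], [319.70001220703125, 67.0999984741211], [277.29998779296875, 68.19999694824219]]
scene beige [ 182   44   65   36 1810] [213.9  61.8] 88.8 [[181.60000610351562, 45.0], [245.60000610351562, 43.599998474121094], [246.39999389648438, 77.9000015258789], [182.3000030517578, 79.19999694824219]]
scene beige [  70   69   88  225 3747] [108.4 176.1] 73.4 [[59.29999923706055, 76.30000305175781], [90.5999984741211, 67.0], [157.6999969482422, 292.79998779296875], [126.4000015258789, 302.1000061035156]]
scene beige [ 309  150   81   82 3471] [345.2 185.4] 74.1 [[304.8999938964844, 159.60000610351562], [374.8999938964844, 139.60000610351562], [396.20001220703125, 214.1999969482422], [326.20001220703125, 234.1999969482422]]
scene beige [ 208  153   98   79 4389] [257.2 191.4] 54.9 [[203.10000610351562, 173.3000030517578], [258.8999938964844, 134.10000610351562], [309.10000610351
[... 1716 characters left out ...]
035156]]
top beige [ 445  220  113   91 2021] [500.7 265.7] 3.4 [[443.1000061035156, 304.5], [448.1000061035156, 219.1999969482422], [560.7000122070312, 225.8000030517578], [555.5999755859375, 311.20001220703125]]
top beige [ 98 222  20  84 590] [107.3 265.9] 87.1 [[97.5, 222.10000610351562], [115.30000305175781, 221.1999969482422], [119.4000015258789, 304.5], [101.5999984741211, 305.3999938964844]]
top beige [    0   303   257   117 27754] [122.7 363.6] -0.0 [[0.0, 419.0], [0.0, 303.0], [256.0, 303.0], [256.0, 419.0]]
top beige [  338   315   201   103 11977] [454.3 349.2] 90.0 [[338.0, 315.0], [538.0, 315.0], [538.0, 417.0], [338.0, 417.0]]
scene [ 218. -613.  742.]
top [ 349.   71. 1302.]
```

View pics/crops.png

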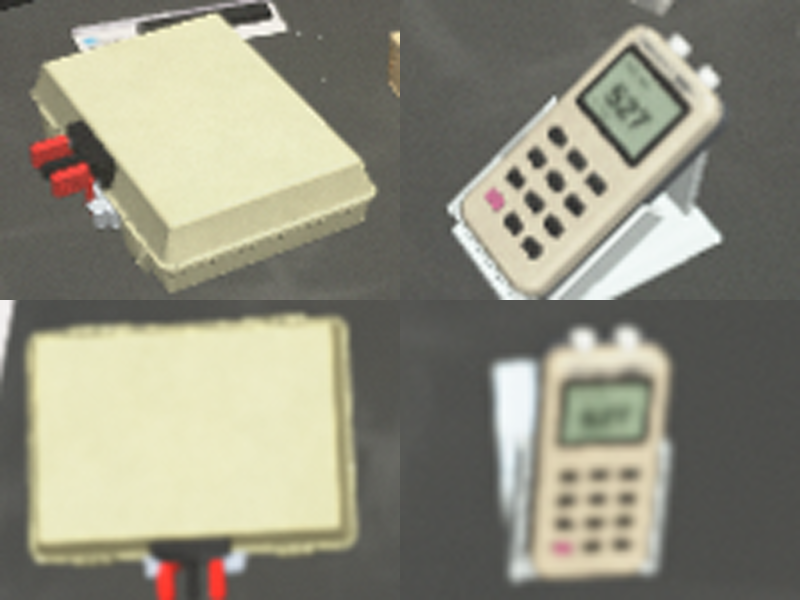

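Close-ups: tabs and lid are clear. In the top view the meter's display frame runs from about (377,181) to (394,194), and in the scene view it is centred on about (349,280). The pink key is at scene (314,305) and top (376,215). Triangulating these next.

```bash
python3 - <<'E'
from h import *
np.set_printoptions(suppress=True,precision=1)
T=tri([[213.5,191.5],[220,199.9]],[[216.3,233.5],[230.1,233]]); print("tabs",T, np.degrees(np.arctan2(*(T[0]-T[1])[[0,1]]))*-1)
print("tabs z54",plane("top",[[216.3,233.5],[230.1,233]],54))
for z in(29,):
    c=plane("top",[[174,161.8],[267.1,157.1],[270.5,225.3],[177.4,229.9]],z); print("lid",c,c.mean(0))
    for i in range(4):
        d=c[(i+1)%4]-c[i]; print(np.linalg.norm(d),np.degrees(np.arctan2(d[1],d[0])))
# lid top face corners, in crop coords (top: /3.571+ (170,155))
q=np.array([[38,333],[330,322],[340,528],[40,545]])-[0,300]; c=plane("top",q/3.571+[170,155],63);print("topface",c,c.mean(0))
for i in range(4):
    d=c[(i+1)%4]-c[i]; print(np.linalg.norm(d),np.degrees(np.arctan2(d[1],d[0])))
s=np.array([[236,38],[292,88],[240,165],[180,105],[95,199],[132,247]])/4+[290,255]
t=np.array([[165,82],[252,78],[245,142],[158,147],[162,248],[223,245]])/5+[344,165]
X=tri(s,t);print("meter",X)
c=X.mean(0);n=np.linalg.svd(X-c)[2][2];n*=np.sign(n[2]);print("normal",n,np.degrees(np.arccos(n[2])))
ax=X[:2].mean(0)-X[2:4].mean(0);print("ax",np.degrees(np.arctan2(ax[1],ax[0])),"rowdir", [np.degrees(np.arctan2(d[1],d[0])) for d in (X[0]-X[1],X[3]-X[2],X[4]-X[5])])
E
```

```text
tabs [[448.  256.5  49.7]
 [451.8 218.2  46.7]] 5.746706089354975
tabs z54 [[447.8 255.8  54. ]
 [450.1 217.5  54. ]]
lid [[655.  391.7  29. ]
 [674.  121.9  29. ]
 [476.4 107.   29. ]
 [457.4 370.8  29. ]] [565.7 247.8  29. ]
270.53199885621933 -85.96316016406587
198.15084326657666 -175.7049514340362
264.43999927962244 94.12093178661907
198.65979043511493 6.051886783430188
topface [[640.1 363.8  63. ]
 [653.4 133.3  63. ]
 [490.6 121.1  63. ]
 [472.2 353.   63. ]] [564.1 242.8  63. ]
230.82143231869406 -86.70395686829124
163.23461428946376 -175.6848232820062
232.7107034540214 94.52414442712978
168.19981507071392 3.6596881912485015
meter [[ 593.2 -177.9  123.1]
 [ 594.9 -223.1  131.5]
 [ 567.4 -228.4   92.4]
 [ 563.3 -180.6   88.6]
 [ 512.  -190.1   50. ]
 [ 514.1 -224.4   51.1]]
normal [-0.7  0.   0.7] 43.21663674588459
ax 7.914497823455525 rowdir [np.float64(92.21443125061917), np.float64(94.90774405733687), np.float64(93.59602606440711)]
```

Numbers agree with the given sizes: box centre is about (566,246) with yaw 4.2°, and the latch is about (449,237.5), 48 mm high. The meter centre is about (563,-204,76) with yaw about 3.9°. Moving to above the latch.

Call:
{"method": "apply_moves", "body": {"commands": [[0,[0.15,0.4,0.0],-0.12],[0,[0.15,0.4,0.0],-0.12],[0,[0.15,0.4,0.0],-0.12],[0,[0.15,0.4,0.0],-0.12],[0,[0.15,0.4,0.0],-0.12],[0,[0.15,0.4,0.0],-0.12],[0,[0.15,0.4,0.0],-0.12],[0,[0.15,0.4,0.0],-0.12],[0,[0.15,0.4,0.0],-0.12],[0,[0.15,0.4,0.0],-0.12]], "grip_force": 30}}

```text
time_s: 1.35
tcp_pos: [326.0, -148.4, 231.2]
tcp_rot: [3.127, 0.297, -0.001]
wrist_force: [-0.1, 0.3, -0.4]
grip_width: 1.0
```

Call:
{"method": "apply_moves", "body": {"commands": [[0,[0.121,0.385,-0.1],-0.117],[0,[0.121,0.385,-0.1],-0.117],[0,[0.121,0.385,-0.1],-0.117],[0,[0.121,0.385,-0.1],-0.117],[0,[0.121,0.385,-0.1],-0.117],[0,[0.121,0.385,-0.1],-0.117],[0,[0.121,0.385,-0.1],-0.117],[0,[0.121,0.385,-0.1],-0.117],[0,[0.121,0.385,-0.1],-0.117],[0,[0.121,0.385,-0.1],-0.117]]}}

```text
time_s: 2.6
tcp_pos: [447.5, 236.1, 131.6]
tcp_rot: [3.139, 0.114, 0.0]
wrist_force: [0.4, 0.1, -0.2]
grip_width: 0.997
```

```bash
cat >> h.py <<'E'
from scipy.spatial.transform import Rotation
def st():
    o=robot.get_obs(); R=Rotation.from_rotvec(o["tcp_rot"]).as_matrix()
    a=np.degrees(np.arctan2(R[1,1],R[0,1]))%180
    print("t",round(o["time_s"],2),"tcp",o["tcp_pos"].round(1),"jaw deg",round(a,2),"zdir",R[:,2].round(3),"F",o["wrist_force"].round(1),"w",round(o["grip_width"],3),"j",o["joints"].round(2))
E
python3 - <<'E'
from h import *
st()
s=viewer.read_camera("scene");t=viewer.read_camera("top")
def crop(im,x,y,w,h): return cv2.resize(im[y:y+h,x:x+w],(400,300),interpolation=cv2.INTER_CUBIC)
cv2.imwrite("pics/a1.png",np.hstack([crop(s,170,130,112,84),crop(t,170,175,112,84)])[...,::-1])
E
```

```text
t 2.6 tcp [447.5 236.1 131.6] jaw deg 94.15 zdir [ 0. -0. -1.] F [ 0.4  0.1 -0.2] w 0.997 j [ 0.46  0.3   1.87 -0.    0.97  1.96]
```

View pics/a1.png

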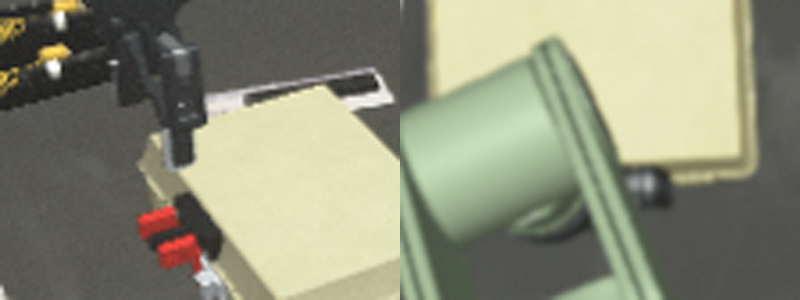

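The hand is above the tabs, jaws across them, and the calibration looks consistent. Descending, then closing.

Call:
{"method": "apply_moves", "body": {"commands": [[0,[0,0.001,-0.06],0],[0,[0,0.001,-0.098],0],[0,[0,0.001,-0.098],0],[0,[0,0.001,-0.098],0]]}}

```text
time_s: 3.2
tcp_pos: [448.5, 239.0, 34.8]
tcp_rot: [-3.138, -0.117, -0.004]
wrist_force: [0.5, 0.9, 0.2]
grip_width: 1.0
```

Call:
{"method": "apply_moves", "body": {"commands": [[255,[0,0,0],0],[255,[0,0,0],0],[255,[0,0,0],0],[255,[0,0,0],0],[255,[0,0,0],0],[255,[0,0,0],0],[255,[0,0,0],0],[255,[0,0,0],0]], "grip_force": 40}}

```text
time_s: 4.2
tcp_pos: [447.3, 236.4, 35.2]
tcp_rot: [3.135, 0.121, 0.0]
wrist_force: [-1.1, -12.2, 16.3]
grip_width: 0.377
```

```bash
python3 - <<'E'
from h import *
st()
E
python3 -c "
import numpy as np
for d in (5,10,15,20,25,30,35,40,45,50,55,60,65,70,75):
  a=np.radians(d); r=209.5+2;h=20.4+3  # grip 2 out, 3 up
  x=-r*np.cos(a)+h*np.sin(a)+r; z=r*np.sin(a)+h*np.cos(a)-h
  print(d,round(x*np.cos(.0733)),round(x*np.sin(.0733)),round(z))"
```

```text
t 4.2 tcp [447.3 236.4  35.2] jaw deg 94.41 zdir [ 0.    -0.004 -1.   ] F [ -1.1 -12.2  16.3] w 0.377 j [ 0.47  0.43  1.98 -0.01  0.74  1.96]
5 3 0 18
10 7 1 36
15 13 1 54
20 21 2 71
25 30 2 87
30 40 3 103
35 52 4 117
40 64 5 130
45 78 6 143
50 93 7 154
55 109 8 163
60 126 9 171
65 143 10 178
70 161 12 183
75 179 13 187
```

```bash
python3 - <<'E'
from h import *
st()
s=viewer.read_camera("scene");t=viewer.read_camera("top")
def crop(im,x,y,w,h): return cv2.resize(im[y:y+h,x:x+w],(600,450),interpolation=cv2.INTER_CUBIC)
cv2.imwrite("pics/a2.png",crop(s,180,155,80,60)[...,::-1])
E
```

```text
t 4.2 tcp [447.3 236.4  35.2] jaw deg 94.41 zdir [ 0.    -0.004 -1.   ] F [ -1.1 -12.2  16.3] w 0.377 j [ 0.47  0.43  1.98 -0.01  0.74  1.96]
```

View pics/a2.png

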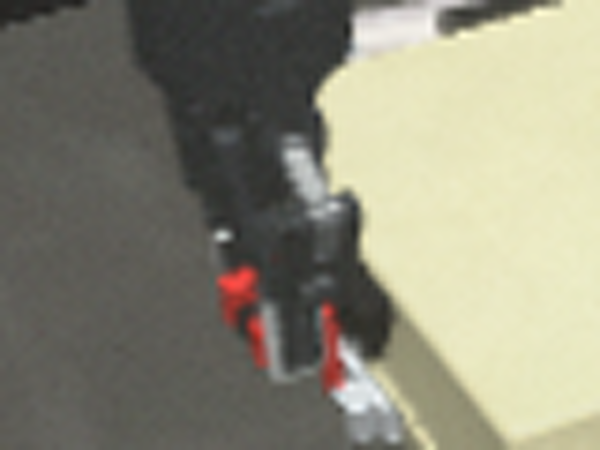

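The right finger sits on the outer face of its tab. There is a preload of 16 N up and 12 N in -y. I'll shift y by -2 mm and start the lift along the hinge arc.

Call:
{"method": "apply_moves", "body": {"commands": [[255,[0,-0.002,0.003],0],[255,[0.001,-0.002,0.009],0],[255,[0.003,-0.002,0.018],0],[255,[0.005,-0.002,0.027],0],[255,[0.007,-0.001,0.036],0],[255,[0.007,-0.001,0.036],0]]}}

```text
time_s: 5.05
tcp_pos: [453.6, 236.7, 69.9]
tcp_rot: [3.137, 0.118, -0.003]
wrist_force: [-1.2, -6.7, -0.8]
grip_width: 0.37
```

```bash
python3 - <<'E'
from h import *
st()
s=viewer.read_camera("scene")
cv2.imwrite("pics/a3.png",cv2.resize(s[130:230,170:310],(560,400),interpolation=cv2.INTER_CUBIC)[...,::-1])
E
```

```text
t 5.05 tcp [453.6 236.7  69.9] jaw deg 94.31 zdir [-0.002 -0.002 -1.   ] F [-1.2 -6.7 -0.8] w 0.37 j [ 0.46  0.38  1.93 -0.    0.83  1.96]
```

View pics/a3.png

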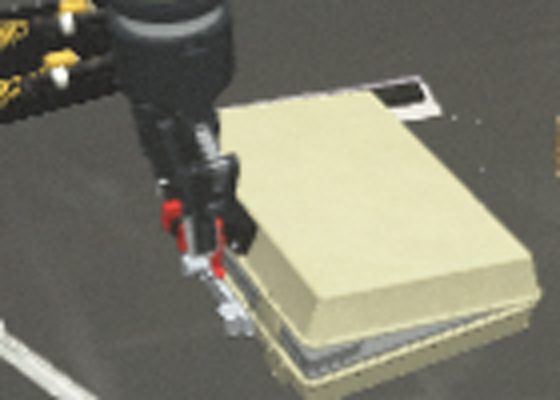

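The lid is rising with the tabs (about 10°). Following the arc.

Call:
{"method": "apply_moves", "body": {"commands": [[255,[0.003,0,0.009],0],[255,[0.006,0,0.018],0],[255,[0.01,0.0005,0.027],0],[255,[0.014,0.001,0.035],0],[255,[0.018,0.001,0.043],0],[255,[0.023,0.001,0.051],0],[255,[0.028,0.002,0.059],0],[255,[0.033,0.002,0.067],0],[255,[0.039,0.003,0.074],0],[255,[0.045,0.003,0.081],0]]}}

```text
time_s: 6.35
tcp_pos: [497.1, 239.8, 150.8]
tcp_rot: [3.137, 0.117, -0.009]
wrist_force: [-5.5, -4.3, -0.6]
grip_width: 0.368
```

Call:
{"method": "apply_moves", "body": {"commands": [[255,[0.006,0.0005,0.0065],0],[255,[0.012,0.001,0.013],0],[255,[0.019,0.0015,0.0195],0],[255,[0.026,0.002,0.026],0],[255,[0.0335,0.0025,0.0315],0],[255,[0.041,0.003,0.037],0],[255,[0.049,0.0035,0.0415],0],[255,[0.057,0.004,0.046],0],[255,[0.0655,0.0045,0.05],0],[255,[0.074,0.005,0.054],0]]}}

```text
time_s: 7.6
tcp_pos: [572.3, 245.4, 206.3]
tcp_rot: [3.139, 0.118, -0.003]
wrist_force: [-5.6, -3.8, 4.2]
grip_width: 0.366
```

Call:
{"method": "apply_moves", "body": {"commands": [[255,[0.0085,0.0005,0.0035],0],[255,[0.017,0.001,0.007],0],[255,[0.026,0.0015,0.0095],0],[255,[0.035,0.002,0.012],0],[255,[0.044,0.003,0.014],0],[255,[0.05,0.004,0.0155],0],[255,[0.05,0.004,0.0155],0],[255,[0.05,0.004,0.0155],0]]}}

```text
time_s: 8.6
tcp_pos: [623.4, 249.2, 221.4]
tcp_rot: [3.139, 0.118, 0.001]
wrist_force: [-4.1, -4.3, 4.1]
grip_width: 0.369
```

```bash
python3 - <<'E'
from h import *
st()
s=viewer.read_camera("scene")
cv2.imwrite("pics/a4.png",cv2.resize(s[80:240,160:360],(600,480),interpolation=cv2.INTER_CUBIC)[...,::-1])
E
```

```text
t 8.6 tcp [623.4 249.2 221.4] jaw deg 94.29 zdir [ 0.001 -0.001 -1.   ] F [-4.1 -4.3  4.1] w 0.369 j [ 0.36  0.48  1.34 -0.    1.32  1.86]
```

View pics/a4.png

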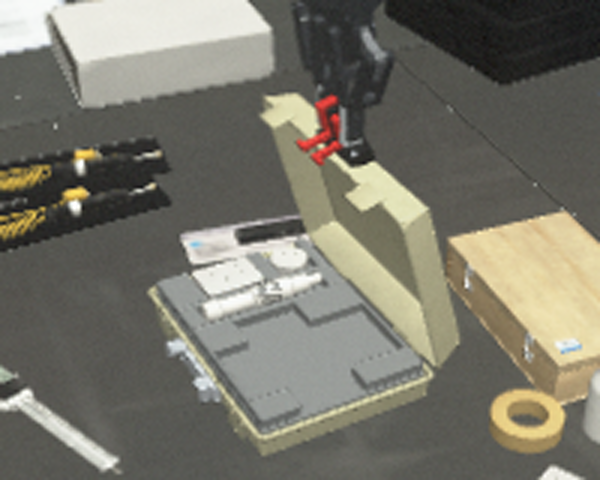

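The lid stands at roughly 70–75° and the bay is visible. Letting go and rising clear.

Call:
{"method": "apply_moves", "body": {"commands": [[0,[0,0,0],0],[0,[0,0,0],0],[0,[0,0,0],0],[0,[0,0,0],0],[0,[0,0,0],0],[0,[0,0,0.05],0],[0,[0,0,0.09],0],[0,[0,0,0.09],0],[0,[0,0,0.09],0]]}}

```text
time_s: 9.78
tcp_pos: [623.1, 249.7, 309.2]
tcp_rot: [3.139, 0.118, -0.001]
wrist_force: [-0.8, -0.3, -0.5]
grip_width: 1.0
```

Call:
{"method": "apply_moves", "body": {"commands": [[0,[0,0,0],0],[0,[0,0,0],0],[0,[0,0,0],0],[0,[0,0,0],0],[0,[0,0,0],0],[0,[0,0,0],0],[0,[0,0,0],0],[0,[0,0,0],0],[0,[0,0,0],0],[0,[0,0,0],0]]}}

```text
time_s: 11.02
tcp_pos: [623.4, 249.7, 309.8]
tcp_rot: [3.139, 0.117, 0.0]
wrist_force: [0.2, 0.1, -0.1]
grip_width: 1.004
```

```bash
python3 - <<'E'
from h import *
st()
s=viewer.read_camera("scene"); cv2.imwrite("pics/s5.png",s[...,::-1])
h=cv2.cvtColor(s,cv2.COLOR_RGB2HSV); m=((h[...,0]<8)|(h[...,0]>172))&(h[...,1]>150)&(h[...,2]>90)
k,l,q,c=cv2.connectedComponentsWithStats(m.astype(np.uint8))
for i in range(1,k):
    if q[i,4]>8: print(q[i],c[i].round(1))
ex=np.array([.9973,.0732,0]);ez=np.array([0,0,1]);H=np.array([566,246,0])+92.5*ex+28.6*ez
for d in (60,65,70,75,78,80):
    a=np.radians(d);u=-np.cos(a)*ex+np.sin(a)*ez;n=np.sin(a)*ex+np.cos(a)*ez
    print(d,proj("scene",H+209.5*u+20.4*n).round(1))
E
```

```text
t 11.03 tcp [623.4 249.7 309.8] jaw deg 94.28 zdir [ 0. -0. -1.] F [ 0.2  0.1 -0.1] w 1.004 j [ 0.36  0.45  1.17 -0.    1.52  1.86]
[258 111  14  18  79] [266.  119.4]
[265 117  16  19 109] [274.  125.4]
[361 196  12  11  97] [366.5 200.8]
60 [[255.  129.2]]
65 [[260.8 125.3]]
70 [[266.8 121.9]]
75 [[272.9 119. ]]
78 [[276.5 117.5]]
80 [[279.  116.7]]
```

The tabs' pixel position corresponds to about 72° and the lid holds. Now going to the meter.

Call:
{"method": "apply_moves", "body": {"commands": [[0,[-0.033,-0.2,0],0],[0,[-0.033,-0.2,0],0],[0,[-0.033,-0.2,0],0],[0,[-0.033,-0.2,0],0],[0,[-0.033,-0.451,-0.13],0],[0,[-0.033,-0.451,-0.13],0],[0,[-0.033,-0.451,-0.13],0],[0,[-0.033,-0.451,-0.13],0],[0,[-0.033,-0.451,-0.13],0],[0,[-0.033,-0.451,-0.13],0]]}}

```text
time_s: 12.32
tcp_pos: [590.0, -202.3, 178.0]
tcp_rot: [-3.138, -0.113, 0.004]
wrist_force: [-0.1, 1.2, 0.7]
grip_width: 1.0
```

```bash
python3 - <<'E'
from h import *
st()
s=viewer.read_camera("scene");t=viewer.read_camera("top")
def crop(im,x,y,w,h): return cv2.resize(im[y:y+h,x:x+w],(400,300),interpolation=cv2.INTER_CUBIC)
cv2.imwrite("pics/a6.png",np.hstack([crop(s,280,230,120,90),crop(t,340,150,100,75)])[...,::-1])
E
```

```text
t 12.32 tcp [ 590.  -202.3  178. ] jaw deg 94.14 zdir [-0.003  0.001 -1.   ] F [-0.1  1.2  0.7] w 1.0 j [-0.35  0.43  1.53  0.    1.19  1.15]
```

View pics/a6.png

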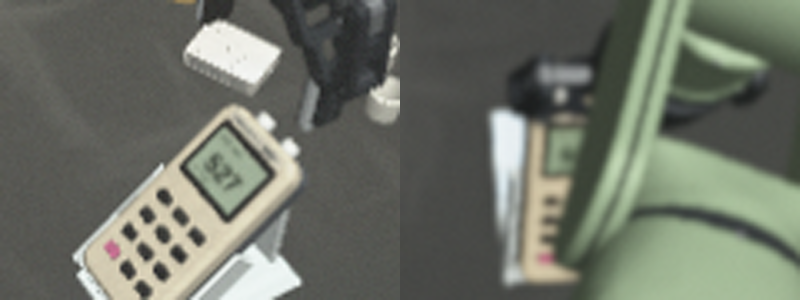

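The hand straddles the meter's upper end, seen from both cameras. Descending slowly.

Call:
{"method": "apply_moves", "body": {"commands": [[0,[0,0,-0.03],0],[0,[0,0,-0.05],0],[0,[0,0,-0.06],0],[0,[0,0,-0.07],0],[0,[0,0,-0.08],0],[0,[0,0,-0.09],0],[0,[0,0,-0.09],0]]}}

```text
time_s: 13.3
tcp_pos: [589.9, -201.1, 89.0]
tcp_rot: [-3.139, -0.117, 0.002]
wrist_force: [-0.0, 0.7, -0.4]
grip_width: 1.002
```

Call:
{"method": "apply_moves", "body": {"commands": [[255,[0,0,0],0],[255,[0,0,0],0],[255,[0,0,0],0],[255,[0,0,0],0],[255,[0,0,0],0],[255,[0,0,0],0]], "grip_force": 45}}

```text
time_s: 14.05
tcp_pos: [590.6, -201.4, 90.5]
tcp_rot: [3.139, 0.117, 0.001]
wrist_force: [-1.7, 0.4, 6.0]
grip_width: 0.784
```

```bash
python3 - <<'E'
from h import *
st()
E
```

```text
t 14.05 tcp [ 590.6 -201.4   90.5] jaw deg 94.28 zdir [ 0.001 -0.    -1.   ] F [-1.7  0.4  6. ] w 0.784 j [-0.35  0.51  1.64 -0.    0.99  1.15]
```

Gripped squarely (width 0.784, about 67 mm) with small forces. Lifting.

Call:
{"method": "apply_moves", "body": {"commands": [[255,[0,0,0.015],0],[255,[0,0,0.03],0],[255,[0,0,0.05],0],[255,[0,0,0.08],0],[255,[0,0,0.12],0],[255,[0,0,0.12],0],[255,[0,0,0.12],0]]}}

```text
time_s: 14.92
tcp_pos: [589.7, -201.0, 209.0]
tcp_rot: [-3.139, -0.118, 0.002]
wrist_force: [-0.5, 0.3, -2.6]
grip_width: 0.786
```

```bash
python3 - <<'E'
from h import *
st()
s=viewer.read_camera("scene")
cv2.imwrite("pics/a7.png",cv2.resize(s[180:340,250:450],(600,480),interpolation=cv2.INTER_CUBIC)[...,::-1])
E
```

```text
t 14.93 tcp [ 589.7 -201.   209. ] jaw deg 94.29 zdir [-0.002  0.    -1.   ] F [-0.5  0.3 -2.6] w 0.786 j [-0.35  0.41  1.48 -0.    1.25  1.15]
```

View pics/a7.png

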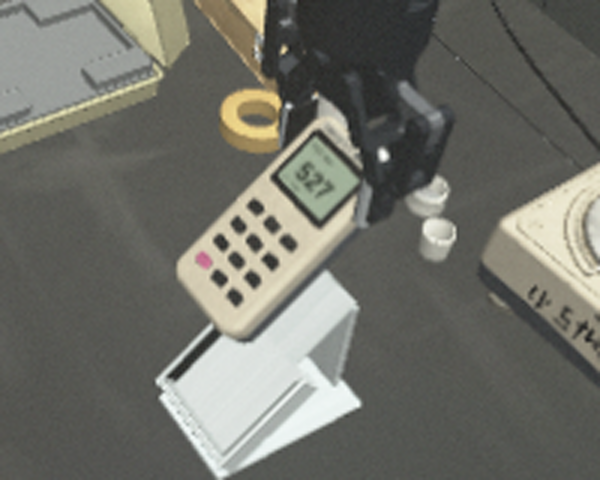

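The meter is held at about its 40° slope, clear of the stand. Carrying it to the open bench near (500,-30), then pivoting it down on its lower edge.

Call:
{"method": "apply_moves", "body": {"commands": [[255,[-0.088,0.171,-0.02],0],[255,[-0.088,0.171,-0.02],0],[255,[-0.088,0.171,-0.02],0],[255,[-0.088,0.171,-0.02],0],[255,[-0.088,0.171,-0.1],0],[255,[-0.088,0.171,-0.12],0],[255,[-0.088,0.171,-0.13],0],[255,[-0.088,0.171,-0.137],0],[255,[-0.088,0.171,-0.137],0]]}}

```text
time_s: 16.1
tcp_pos: [503.6, -30.4, 74.0]
tcp_rot: [-3.139, -0.116, -0.003]
wrist_force: [-0.7, 1.4, 0.2]
grip_width: 0.784
```

Call:
{"method": "apply_moves", "body": {"commands": [[255,[0.005,0,-0.01],0],[255,[0.013,0,-0.018],0],[255,[0.019,0,-0.026],0]], "grip_force": 30}}

```text
time_s: 16.48
tcp_pos: [525.5, -29.9, 49.4]
tcp_rot: [-3.139, -0.115, -0.014]
wrist_force: [2.9, 2.8, 4.8]
grip_width: 0.788
```

```bash
python3 - <<'E'
from h import *
st()
s=viewer.read_camera("scene");t=viewer.read_camera("top")
def crop(im,x,y,w,h): return cv2.resize(im[y:y+h,x:x+w],(400,300),interpolation=cv2.INTER_CUBIC)
print(proj("scene",[[450,-30,30]]),proj("top",[[450,-30,30]]))
cv2.imwrite("pics/a8.png",np.hstack([crop(s,220,190,112,84),crop(t,270,160,112,84)])[...,::-1])
E
```

```text
t 16.48 tcp [525.5 -29.9  49.4] jaw deg 94.18 zdir [ 0.009  0.001 -1.   ] F [2.9 2.8 4.8] w 0.788 j [-0.08  0.43  1.92  0.    0.78  1.42]
[[255.12367188 267.66188718]] [[318.87974731 235.61213257]]
```

View pics/a8.png

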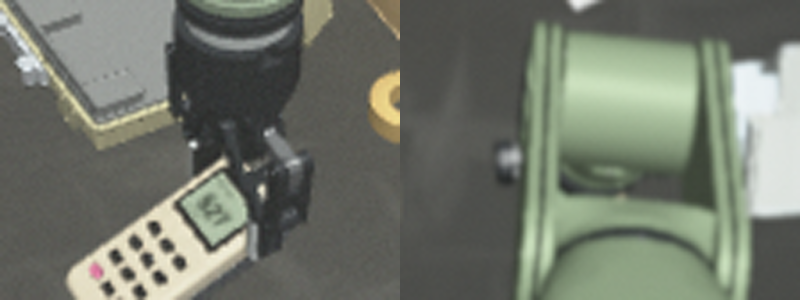

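It pivots as planned at a contact force of about 6 N. Continuing down, then letting go.

Call:
{"method": "apply_moves", "body": {"commands": [[255,[0.005,0,-0.008],0],[255,[0.009,0,-0.016],0],[255,[0.013,0,-0.024],0],[255,[0.016,0,-0.032],0],[255,[0.018,0,-0.039],0],[255,[0.018,0,-0.039],0],[255,[0.018,0,-0.039],0]]}}

```text
time_s: 17.45
tcp_pos: [538.5, -30.5, 7.4]
tcp_rot: [3.139, 0.119, -0.003]
wrist_force: [1.8, 0.3, 0.8]
grip_width: 0.783
```

```bash
python3 - <<'E'
from h import *
st()
E
```

```text
t 17.45 tcp [538.5 -30.5   7.4] jaw deg 94.33 zdir [-0.002 -0.001 -1.   ] F [1.8 0.3 0.8] w 0.783 j [-0.08  0.51  1.92 -0.    0.71  1.42]
```

Call:
{"method": "apply_moves", "body": {"commands": [[255,[0,0,-0.003],0],[255,[0,0,-0.003],0],[0,[0,0,-0.003],0],[0,[0,0,-0.003],0],[0,[0,0,-0.003],0],[0,[0,0,0.0],0],[0,[0,0,0.05],0],[0,[0,0,0.12],0],[0,[0,0,0.15],0],[0,[0,0,0.15],0]]}}

```text
time_s: 18.7
tcp_pos: [541.4, -30.4, 161.5]
tcp_rot: [3.138, 0.117, 0.012]
wrist_force: [-0.2, -0.2, -0.8]
grip_width: 0.995
```

Call:
{"method": "apply_moves", "body": {"commands": [[0,[-0.1,-0.1,0.1],0],[0,[-0.2,-0.22,0.1],0],[0,[-0.2,-0.22,0.1],0],[0,[-0.2,-0.22,0.1],0],[0,[-0.2,-0.22,0.1],0],[0,[-0.2,-0.22,0.1],0]]}}

```text
time_s: 19.45
tcp_pos: [337.2, -252.4, 257.9]
tcp_rot: [3.139, 0.108, -0.0]
wrist_force: [-0.1, 0.4, 0.1]
grip_width: 0.995
```

```bash
python3 - <<'E'
from h import *
np.set_printoptions(suppress=True,precision=1)
st()
s=viewer.read_camera("scene");t=viewer.read_camera("top")
def crop(im,x,y,w,h): return cv2.resize(im[y:y+h,x:x+w],(400,300),interpolation=cv2.INTER_CUBIC)
cv2.imwrite("pics/a9.png",np.vstack([np.hstack([crop(s,240,210,100,75),crop(t,280,165,80,60)]),np.hstack([crop(s,190,95,140,105),crop(t,170,140,112,84)])])[...,::-1])
for n,im in(("scene",s),("top",t)):
    h=cv2.cvtColor(im,cv2.COLOR_RGB2HSV)
    b=((h[...,0]>8)&(h[...,0]<35)&(h[...,1]>30)&(h[...,2]>110)).astype(np.uint8)
    uv=proj(n,[[500,-32,28]])[0]; print(n,uv)
    k,l,q,c=cv2.connectedComponentsWithStats(b); i=l[int(uv[1])-20:int(uv[1])+20,int(uv[0])-20:int(uv[0])+20]; i=np.bincount(i[i>0]).argmax()
    r=cv2.minAreaRect(np.argwhere(l==i)[:,::-1].astype(np.float32)); B=cv2.boxPoints(r); W=plane(n,B,28); print(q[i],B,W,W.mean(0))
E
```

```text
t 19.45 tcp [ 337.2 -252.4  257.9] jaw deg 93.94 zdir [-0. -0. -1.] F [-0.1  0.4  0.1] w 0.995 j [-0.7  0.1  1.8 -0.   1.2  0.8]
scene [275.1 262.1]
[260 247  39  26 139] [[259.8 257.5]
 [290.9 244.7]
 [298.5 263.1]
 [267.4 275.9]] [[473.2  -3.6  28. ]
 [559.5   3.6  28. ]
 [548.4 -57.8  28. ]
 [466.2 -62.7  28. ]] [511.8 -30.1  28. ]
top [319.7 218.1]
[307 198  28  51 320] [[305.7 199.2]
 [331.1 197.5]
 [334.4 247.4]
 [309.  249.1]] [[553.5   8.6  28. ]
 [560.  -64.   28. ]
 [417.8 -74.4  28. ]
 [411.7  -2.8  28. ]] [485.8 -33.1  28. ]
```

View pics/a9.png

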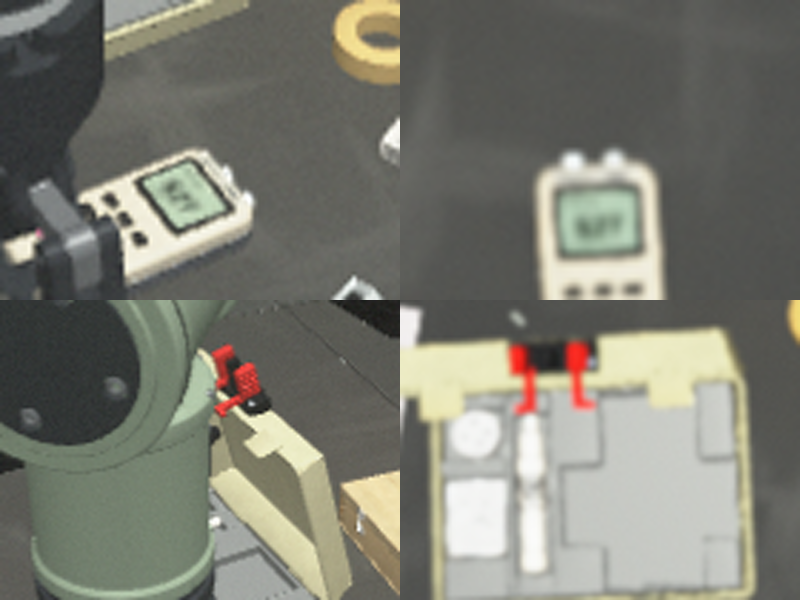

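The meter lies flat, screen up. In the top view its beige rectangle is centred on (320,224), which gives world (486,-33), yaw about 4.3° and 142×72 mm, as expected. The lid stands, and the bay cut-outs are visible at rows ~185–208. Before placing, I'll check the bay position and whether the wrist clears the lid.

```bash
python3 - <<'E'
from h import *
np.set_printoptions(suppress=True,precision=1)
f=lambda x,y:[170+(x-400)/3.571,140+(y-300)/3.571]
ex=np.array([.9973,.0732,0]);ey=np.array([-.0732,.9973,0]);O=np.array([566,246,0])
W=plane("top",[f(562,465),f(605,465),f(605,545),f(702,460),f(702,540),f(740,460)],41)-O
print("cutout corners box frame, expect (20,14)(20,-11)(-44,-11)(20,-89)(-44,-89)(20,-114)\n",np.c_[W@ex,W@ey])
for H in (150,200,250,300,350): print(H,proj("top",[[525.5,-29.9,H],[447.5,236.1,H+82]]).round(1).tolist(), proj("scene",[[525.5,-29.9,H]]).round(1))
s=cv2.imread("pics/s5.png")
E
```

```text
cutout corners box frame, expect (20,14)(20,-11)(-44,-11)(20,-89)(-44,-89)(20,-114)
 [[  18.6   18.7]
 [  16.8  -15.6]
 [ -47.3  -13.4]
 [  16.8  -92.7]
 [ -47.3  -90. ]
 [  15.2 -122.9]]
150 [[322.9, 202.8], [213.7, 227.7]] [[285.9 219.9]]
200 [[324.7, 199.7], [210.4, 225.6]] [[286.6 202.1]]
250 [[326.6, 196.4], [206.8, 223.3]] [[287.3 183. ]]
300 [[328.8, 192.8], [202.7, 220.8]] [[288.  162.3]]
350 [[331.1, 188.8], [198.3, 217.9]] [[288.9 139.9]]
```

The cut-outs fall within 3 mm of expectation, so I'll take the bay centre as about (567,194.5). The wrist's pitch housing is about 285 mm above the TCP, so a vertical hand 26 mm to the latch side clears the lid. Regrasping across the middle.

Call:
{"method": "apply_moves", "body": {"commands": [[0,[0.126,0.216,-0.108],0],[0,[0.126,0.216,-0.108],0],[0,[0.126,0.216,-0.108],0],[0,[0.126,0.216,-0.108],0],[0,[0.126,0.216,-0.108],0],[0,[0.126,0.216,-0.108],0]]}}

```text
time_s: 20.3
tcp_pos: [465.1, -31.3, 148.0]
tcp_rot: [-3.138, -0.126, 0.006]
wrist_force: [-0.5, 0.7, -0.2]
grip_width: 1.0
```

Call:
{"method": "apply_moves", "body": {"commands": [[0,[0,0,-0.06],0],[0,[0,0,-0.1],0],[0,[0,0,-0.12],0],[0,[0,0,-0.135],0],[0,[0,0,-0.146],0],[0,[0,0,-0.146],0]]}}

```text
time_s: 21.05
tcp_pos: [464.8, -34.3, 3.4]
tcp_rot: [-3.139, -0.117, 0.002]
wrist_force: [0.0, 0.0, -0.1]
grip_width: 1.001
```

```bash
python3 - <<'E'
from h import *
st()
E
```

```text
t 21.05 tcp [464.8 -34.3   3.4] jaw deg 94.29 zdir [-0.001  0.    -1.   ] F [ 0.   0.  -0.1] w 1.001 j [-0.1   0.43  2.1  -0.    0.61  1.4 ]
```

Call:
{"method": "apply_moves", "body": {"commands": [[255,[0,0,0],0],[255,[0,0,0],0],[255,[0,0,0],0],[255,[0,0,0],0],[255,[0,0,0],0],[255,[0,0,0],0]], "grip_force": 70}}

```text
time_s: 21.8
tcp_pos: [466.0, -34.5, 5.0]
tcp_rot: [3.139, 0.117, 0.003]
wrist_force: [-1.6, -1.6, 5.4]
grip_width: 0.783
```

Call:
{"method": "apply_moves", "body": {"commands": [[255,[0,0,0.02],0],[255,[0,0,0.05],0],[255,[0,0,0.1],0],[255,[0,0,0.13],0],[255,[0,0,0.13],0],[255,[0,0,0.13],0]]}}

```text
time_s: 22.55
tcp_pos: [464.2, -34.2, 132.7]
tcp_rot: [-3.139, -0.117, 0.004]
wrist_force: [-0.2, 0.1, -2.4]
grip_width: 0.777
```

```bash
python3 - <<'E'
from h import *
np.set_printoptions(suppress=True,precision=1)
st()
s=viewer.read_camera("scene");t=viewer.read_camera("top")
cv2.imwrite("pics/a10.png",cv2.resize(s[170:310,200:360],(640,560),interpolation=cv2.INTER_CUBIC)[...,::-1])
E
```

```text
t 22.55 tcp [464.2 -34.2 132.7] jaw deg 94.29 zdir [-0.  0. -1.] F [-0.2  0.1 -2.4] w 0.777 j [-0.1  0.2  1.9 -0.   0.9  1.4]
```

View pics/a10.png

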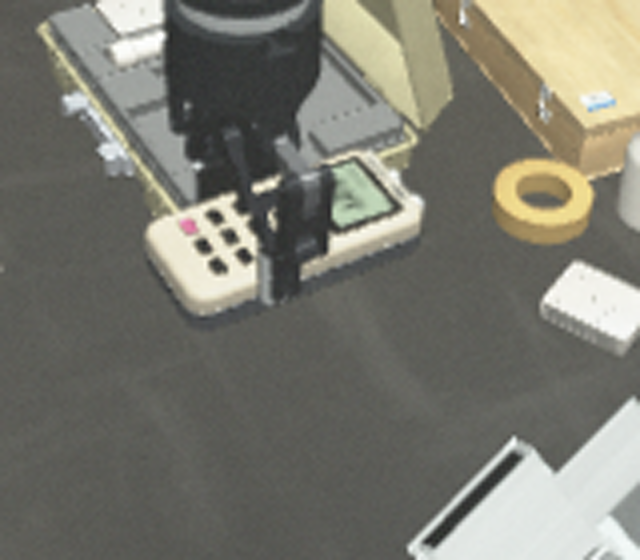

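Gripped level, about 67 mm across. A quick check of the hand's offset along the meter from the pink key at scene (247,226.5).

```bash
python3 - <<'E'
from h import *
np.set_printoptions(suppress=True,precision=1)
g=lambda x,y:[200+x/4,170+y/4]
print(plane("scene",[g(188,226),g(218,265),g(150,240),g(190,305),g(420,190),g(365,155)],157))
E
```

```text
[[438.1 -21.5 157. ]
 [441.  -55.1 157. ]
 [416.  -23.2 157. ]
 [417.  -75.6 157. ]
 [563.  -47.  157. ]
 [549.1  -8.6 157. ]]
```

All marks put the meter's centre at x≈487, so the hand is about 22 mm behind it. I'll approach short of the lid, go low, slide under, then descend.

Call:
{"method": "apply_moves", "body": {"commands": [[255,[0.035,0.227,0],0],[255,[0.035,0.227,0],0],[255,[0.035,0.227,0],0],[255,[0.035,0.227,0],0],[255,[0.035,0.227,0],0],[255,[0.035,0.227,-0.04],0],[255,[0.035,0.227,-0.07],0],[255,[0.035,0.227,-0.076],0],[255,[0.035,0.227,-0.076],0],[255,[0.035,0.227,-0.076],0]]}}

```text
time_s: 23.9
tcp_pos: [501.3, 192.7, 59.0]
tcp_rot: [-3.139, -0.117, -0.004]
wrist_force: [-0.3, 0.3, -2.5]
grip_width: 0.776
```

Call:
{"method": "apply_moves", "body": {"commands": [[255,[0.01,0,0],0],[255,[0.02,0,0],0],[255,[0.03,0,0],0],[255,[0.039,0,0],0],[255,[0.0425,0,0],0],[255,[0.0425,0,0],0],[255,[0.0425,0,0],0]]}}

```text
time_s: 24.78
tcp_pos: [542.4, 192.6, 57.7]
tcp_rot: [3.139, 0.118, -0.001]
wrist_force: [-0.3, -0.2, -2.3]
grip_width: 0.777
```

```bash
python3 - <<'E'
from h import *
np.set_printoptions(suppress=True,precision=1)
st()
s=viewer.read_camera("scene");t=viewer.read_camera("top")
def crop(im,x,y,w,h): return cv2.resize(im[y:y+h,x:x+w],(400,300),interpolation=cv2.INTER_CUBIC)
cv2.imwrite("pics/a11.png",np.hstack([crop(s,200,125,120,90),crop(t,170,135,112,84)])[...,::-1])
E
```

```text
t 24.77 tcp [542.4 192.6  57.7] jaw deg 94.29 zdir [-0. -0. -1.] F [-0.3 -0.2 -2.3] w 0.777 j [ 0.3  0.5  1.8 -0.   0.9  1.8]
```

View pics/a11.png

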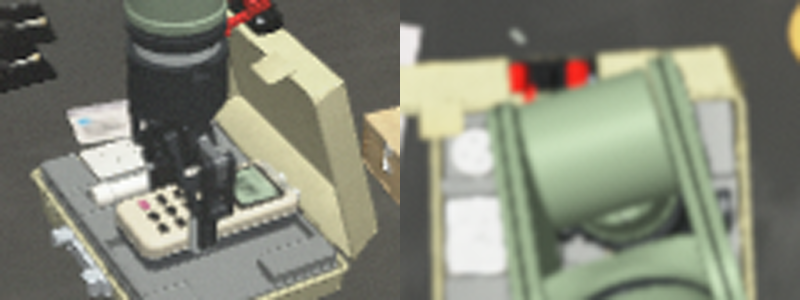

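The meter sits over the bay with no contact, and the wrist is clear of the lid. Lowering with a force check.

Call:
{"method": "apply_moves", "body": {"commands": [[255,[0,0,-0.005],0],[255,[0,0,-0.01],0],[255,[0,0,-0.015],0],[255,[0,0,-0.015],0]]}}

```text
time_s: 25.38
tcp_pos: [542.5, 192.6, 42.2]
tcp_rot: [3.139, 0.117, -0.002]
wrist_force: [0.3, 0.1, -2.5]
grip_width: 0.78
```

Call:
{"method": "apply_moves", "body": {"commands": [[255,[0,0,-0.004],0],[255,[0,0,-0.008],0],[255,[0,0,-0.01],0],[255,[0,0,-0.01],0]]}}

```text
time_s: 25.88
tcp_pos: [542.7, 192.7, 33.5]
tcp_rot: [3.139, 0.118, -0.0]
wrist_force: [-3.2, -1.3, 3.0]
grip_width: 0.774
```

```bash
python3 - <<'E'
from h import *
st()
E
```

```text
t 25.88 tcp [542.7 192.7  33.5] jaw deg 94.29 zdir [-0. -0. -1.] F [-3.2 -1.3  3. ] w 0.774 j [ 0.32  0.51  1.82 -0.    0.81  1.82]
```

It has reached the floor (TCP 33.5 as predicted, light contact). Releasing and withdrawing.

Call:
{"method": "apply_moves", "body": {"commands": [[0,[0,0,0],0],[0,[0,0,0],0],[0,[0,0,0],0],[0,[0,0,0],0],[0,[0,0,0.03],0],[0,[0,0,0.06],0],[0,[-0.05,0,0.1],0],[0,[-0.1,-0.02,0.12],0],[0,[-0.1,-0.02,0.12],0],[0,[-0.1,-0.02,0.12],0]]}}

```text
time_s: 27.12
tcp_pos: [443.6, 173.0, 153.1]
tcp_rot: [-3.139, -0.117, -0.003]
wrist_force: [-1.1, 0.1, -0.9]
grip_width: 1.0
```

Call:
{"method": "apply_moves", "body": {"commands": [[0,[-0.08,-0.2,0.08],0],[0,[-0.08,-0.3,0.08],0],[0,[-0.08,-0.4,0.08],0],[0,[-0.08,-0.4,0.08],0],[0,[-0.08,-0.4,0.08],0],[0,[-0.08,-0.4,0.08],0],[0,[-0.08,-0.4,0.08],0],[0,[-0.08,-0.4,0.08],0]]}}

```text
time_s: 28.12
tcp_pos: [363.8, -230.6, 232.5]
tcp_rot: [3.139, 0.11, 0.0]
wrist_force: [0.6, 0.1, 0.2]
grip_width: 1.0
```

```bash
python3 - <<'E'
from h import *
np.set_printoptions(suppress=True,precision=1)
st()
s=viewer.read_camera("scene");t=viewer.read_camera("top")
def crop(im,x,y,w,h): return cv2.resize(im[y:y+h,x:x+w],(400,300),interpolation=cv2.INTER_CUBIC)
cv2.imwrite("pics/a12.png",np.vstack([np.hstack([crop(s,200,95,120,90),crop(t,170,140,112,84)]),np.hstack([crop(s,200,95,200,150),crop(t,150,80,200,150)])])[...,::-1])
for n,im in(("scene",s),("top",t)):
    h=cv2.cvtColor(im,cv2.COLOR_RGB2HSV); m=((h[...,0]<8)|(h[...,0]>172))&(h[...,1]>150)&(h[...,2]>90)
    k,l,q,c=cv2.connectedComponentsWithStats(m.astype(np.uint8)); print(n,[c[i].round(1) for i in range(1,k) if q[i,4]>8])
h=cv2.cvtColor(t,cv2.COLOR_RGB2HSV); b=((h[...,0]>8)&(h[...,0]<35)&(h[...,1]>30)&(h[...,2]>110)).astype(np.uint8)
k,l,q,c=cv2.connectedComponentsWithStats(b)
ex=np.array([.9973,.0732,0]);ey=np.array([-.0732,.9973,0]);O=np.array([564.5,244.5,0])
for i in range(1,k):
    if 200<q[i,4]<3000 and 200<c[i][0]<290 and 150<c[i][1]<240:
        B=cv2.boxPoints(cv2.minAreaRect(np.argwhere(l==i)[:,::-1].astype(np.float32))); W=plane("top",B,56.5)-O; print(q[i],B,"\n",np.c_[W@ex+1,W@ey+50],(W@ex+1).mean(),(W@ey+50).mean())
E
```

```text
t 28.12 tcp [ 363.8 -230.6  232.5] jaw deg 94.0 zdir [ 0. -0. -1.] F [0.6 0.1 0.2] w 1.0 j [-0.6  0.1  1.9 -0.   1.2  0.9]
scene [array([278.7, 123.4]), array([366.6, 200.7])]
top [array([302.9, 114.2]), array([204.3, 160.5]), array([219. , 158.6])]
[ 163  147  107   82 2156] [[162.2 151.6]
 [266.2 146.4]
 [270.1 224.4]
 [166.1 229.6]] 
 [[126.7 217.4]
 [125.4 -79.9]
 [-97.1 -80.3]
 [-96.9 209.1]] 14.50928068224469 66.56787355322638
```

View pics/a12.png

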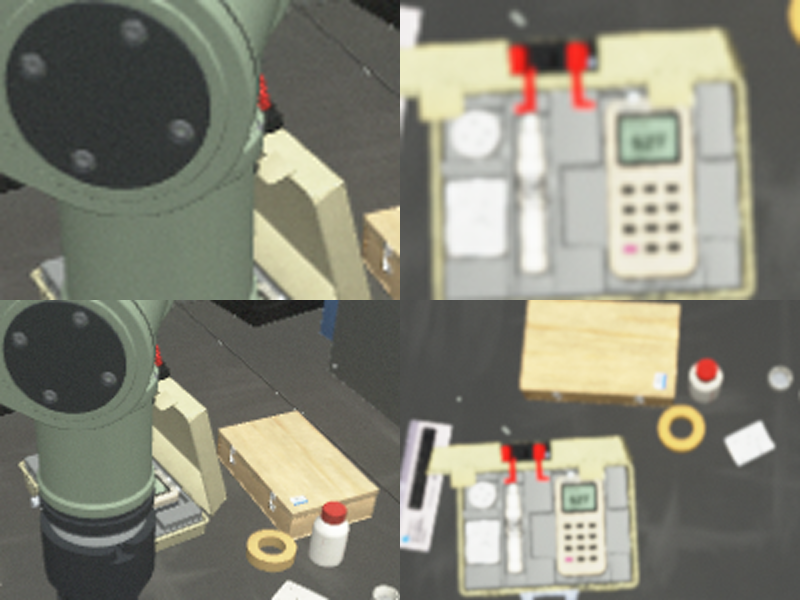

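The meter lies in the bay between the ribs, screen up, and the lid is in the same place as before. One numeric check, then I'll hand in.

```bash
python3 - <<'E'
from h import *
np.set_printoptions(suppress=True,precision=1)
f=lambda x,y:[170+(x-400)/3.571,140+y/3.571]
ex=np.array([.9973,.0732,0]);ey=np.array([-.0732,.9973,0]);O=np.array([564.5,244.5,0])
W=plane("top",[f(652,274),f(648,105),f(606,190),f(697,187)],56.5)-O; print("lower end, upper end, left, right rel bay:",np.c_[W@ex+1,W@ey+50])
H=O+92.5*ex+28.6*np.array([0,0,1])
for d in(65,70,75,80):
    a=np.radians(d);u=-np.cos(a)*ex+[0,0,np.sin(a)];n=np.sin(a)*ex+[0,0,np.cos(a)]; print(d,proj("top",H+209.5*u+20.4*n))
st()
job.hand_in()
E
```

```text
lower end, upper end, left, right rel bay: [[-71.6   0.5]
 [ 62.7  -1.5]
 [ -3.6  34. ]
 [ -4.9 -37.3]]
65 [[212.4 170.7]]
70 [[211.9 163.2]]
75 [[211.4 155.6]]
80 [[211.1 148.1]]
t 28.23 tcp [ 363.3 -227.5  232. ] jaw deg 94.21 zdir [-0.  0. -1.] F [-0.5 -0.3 -0.3] w 0.999 j [-0.6  0.1  1.9  0.   1.2  0.9]
the job is handed in; nothing more can be done
```

The job is done and handed in at about 28 s of the 70 s allowed; hand-in reports no verdict.

- **Lid:** I squeezed the tabs, swung the lid up along its hinge arc and let go, then watched it for over a second with the hand clear. The tab pixels put it at about 72° in both camera views, and it was still there at the end.
- **Meter:** I lifted it off the stand by its upper part and pivoted it flat on the open bench, screen up. After letting go I gripped it again about 22 mm to the keypad side of its middle and set it in the long bay.

**Last checks**
- The meter lies along the bay, screen up. I measured it about 4 mm to the latch side of the bay's centre and 1–2 mm off sideways, within the 14 mm and 10 mm limits.
- The hand was clear and open, with wrist force near zero.
- The tape, bottle and steel block looked undisturbed in the last picture. I did not measure the bystanders' positions, and the caliper, marker and one cup were outside that view.

**Checks that failed or disagreed**
- The automatic colour outline of the meter in the bay merged with the beige box, so I read those final edges by hand.
- The two measurements of the box position differed by about 3 mm; I aimed roughly midway.
- I viewed 13 pictures against the budget of 10, past the one or two extra that were allowed.

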